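# Turn the reference glass out onto its cover

## Robot

A 6-joint arm with a two-finger parallel gripper is mounted at the origin on the work surface. World frame = base frame: x ahead of the robot, y to its left, z up, the work surface at z = 0. Lengths are in m, angles in rad, forces in N, time in s.
With the tool pointing down it reaches from about 0.3 to 0.875 m from the base axis. Payload 6.4 kg.
Tool frame: the origin (TCP) lies midway between the tips of the shut fingers; the grasp point (between the pads) lies ctrl.grip_point_offset behind it (ctrl.grip_point_offset is the distance from the TCP to the grasp point, in m); z points along the fingers, y is the direction in which the jaws open and shut (so a half turn about z gives the same grasp; the last joint's range is limited). The gripper opens to 85 mm and grips with 20 to 120 N. Pads are 22 mm wide; open, the fingers measure 114 mm over their backs; the gripper's body (76 mm by 85 mm) begins 54 mm behind the grasp point. The pads swing forward as they close: fully open they stand 13 mm farther back than shut.
Start: joints at [0.956, 0.181, 1.607, -0, 1.354, -0.206], TCP at [0.229, 0.528, 0.231] pointing down, gripper open.
Joint ranges: [-2.99, 2.99], [-0.89, 2.07], [0.3, 2.58], [-1.14, 4.28], [0, 2.63], [-3.12, 3.12]. Speed limits (rad/s): [2.57, 2.57, 3.01, 3.14, 3.14, 3.14].

## Interface

Orientations are given as a unit quaternion [w, x, y, z].
In Python, from bench import ctrl, viewer gives the robot as it stands.
- The arm moves only by the shell command python3 -m handwheel 'ROWS' [OPENING]. ROWS is JSON, a list of rows, each an object with "travel": the shift along the tool's x, y, z as a fraction of full scale, a list of three; "dr": the turn, a rotation vector about the tool's x, y, z as a fraction of full scale, a list of three. A call has 1 to 20 rows; each row shifts and turns the pose as measured when the row begins, along the tool's axes as they then stand; what a row does not reach is not made up. Full scale, the value 1, is 150 mm for a shift and 30 degrees for a turn. A row lasts 1/12 s, in which the tool goes at most 41.7 mm and 7.16 degrees, less where a joint would pass 70% of its speed; a pose out of reach is approached as far as the arm can. A call with a number of a shift or a turn outside -1 to 1 is refused whole. A call with a gripper value outside its range is refused whole. OPENING is the opening, from -1 (shut) to 1 (fully open), set as the call begins (- or left out, the last holds). The fingers move at their own pace and stop on an object; the grip force is fixed at half the most. Time passes only in rows, so rows that do not move let the fingers close. It gives the time, the measured TCP pose, the force and the opening at its end, in the units of the state.
- ctrl.get_obs(): the state, without advancing time (a new reading comes with each control period).
- viewer.camera(name): name is "side" or "top"; returns the picture (420x560x3 uint8, red, green, blue); there is no depth.
- viewer.get_calibration(name): a dict with "camera_matrix" (3x3 intrinsics, pixels), "R" (3x3) and "t" (3): a world point X has camera coordinates R X + t. Camera axes: x right, y down, z forward; pixel columns grow to the right and rows downward; lengths in m; the calibration is good to about 2 mm. A picture is of the moment at which its call begins. get_calibration takes no time and is no camera call.
- ctrl.hand_in(): hands the job in, once; it reports no verdict.
The state is a dict: "time_s": time; "q": joint angles; "dq": joint speeds; "joint_efforts": joint torques, N m; "eef_pos": TCP position; "eef_rot": TCP orientation; "wrist_force": force on the tool from outside, world axes, zero at the start; "torque": the same for the moment, N m; "opening": opening from 0.0 (shut) to 1.0 (fully open).
Only numpy, scipy, OpenCV 4.12 (cv2) and the standard library are available. Lean on these libraries where they do the work, as an engineer would, in place of code of your own. Each camera call takes 0.05 s, during which the arm holds its last target. There are 200 camera calls.

## Task

The photometer's reference glass lies in the white block that has the loose metal cover on it. Without touching the glass with the gripper, hold the cover against the block, turn both upside down together onto the bed of the sloping steel tray, then lift the block away so that the glass is left lying on its upturned cover in the tray. Put the emptied block down, standing or lying, on the tray's flat apron, beside the slope on the robot's side.

Things in the scene. Friction and masses are not known exactly. Their poses are not given: they have to be found in the camera images.
- block: White block 100 x 62 x 28 mm (x, y, z), 0.2 kg. Origin: centre of the face opposite the well (round, 45 wide, 13 deep, in the z=28 face). Starts on a grey stand with the tray's 45 degree bed and lip: x points down the slope (lower end x=+50 on the lip), z up out of it. The upper 45 mm of block and cover overhang in free air: pinch both there (38 mm thick), fingers pointing along +x.
- cover: Loose aluminium cover 100 x 54 x 10 mm (x, y, z), 0.07 kg, lying on the block's well face, axes and centre alike. Origin: centre of its underside, which has a pan 50 x 48 mm, 5 deep, that takes the glass once upside down. 4 mm narrower than the block on each side, so fingers on the block's 62 mm sides miss it. A spare cover lies flat at the far edge; an uncovered spare block is on another stand.
- glass: Reference glass: metal-rimmed disc 40 mm in diameter, 12 mm thick, 0.04 kg, loose in the block's well under the cover (shifts up to 6 mm when turned over). Origin: centre of its underside, z along its axis. The fingers must not touch it.
- tray: Fixed steel tray 150 mm wide (y). Origin on the bench, z up, x where the slope falls (to the robot's left). 45 degree bed: 55 mm up from its corner with the lip at x=30, z=80 mm; 8 mm side walls; open air above, behind. Lip square to the bed, 48 high, 5 thick. Turned over, cover then block lie on the bed, lower ends on the lip, upper 45 mm overhanging. Apron: 6 mm plate, x -100 to 0, y 75 to 225.
Things that resemble listed ones, but are neither listed nor needed, are in the scene too. Leave any brown, green or red look-alike of the block alone.

How it is judged:
On the way, in this order (a step that is already met when the one before it is completed fails the run):
1. block and cover, still together with the glass between them, are upside down over the tray (angle between each of block, cover's own z axis and vertical above 2.1 rad and z of cover in the frame of block between 0.022 and 0.034 m and x of cover in the frame of block between -0.015 and 0.015 m and y of cover in the frame of block between -0.015 and 0.015 m and x of glass in the frame of cover between -0.015 and 0.015 m and y of glass in the frame of cover between -0.015 and 0.015 m and horizontal distance between block and tray below 0.15 m), for 0.2 s.
2. the block is lifted clear; the upturned cover lies in the tray with the glass on it (distance between block and cover above 0.07 m and angle between cover's own z axis and vertical above 2.15 rad and angle between the y axis of cover and the y axis of tray, either way round below 0.26 rad and x of cover in the frame of tray between -0.01828 and 0.02172 m and y of cover in the frame of tray between -0.048 and 0.048 m and z of cover in the frame of tray between 0.10243 and 0.14243 m and x of glass in the frame of cover between -0.015 and 0.015 m and y of glass in the frame of cover between -0.015 and 0.015 m and z of glass in the frame of cover between -0.011 and -0.003 m), for 0.2 s.
At the end, for the whole second after the job is handed in: Upturned cover on the tray bed with its lower end at the lip (within 20 mm; 48 mm sideways; 15 degrees), glass in its pan (within 15 mm), emptied block resting on the apron, its origin at x -130 to 30, y 80 to 240 mm from the tray's, below 75 mm; all at rest (angle between cover's own z axis and vertical above 2.15 rad and angle between the y axis of cover and the y axis of tray, either way round below 0.26 rad and x of cover in the frame of tray between -0.01828 and 0.02172 m and y of cover in the frame of tray between -0.048 and 0.048 m and z of cover in the frame of tray between 0.10243 and 0.14243 m and x of glass in the frame of cover between -0.015 and 0.015 m and y of glass in the frame of cover between -0.015 and 0.015 m and z of glass in the frame of cover between -0.011 and -0.003 m and x of block in the frame of tray between -0.13 and 0.03 m and y of block in the frame of tray between 0.08 and 0.24 m and height (world z) of block below 0.075 m and linear speed of each of block, cover, glass below 0.02 m/s); the robot touches nothing.
It fails at once if the gripper's fingers touch the glass (contact force between the fingers and glass above 0.5 N).
It also fails if it takes over 64 s, if anything falls off the work surface, if the arm or the gripper's body presses on something with over 40 N, if the wrist force passes 120 N, or if a joint passes its speed limit or range.

## Working session

There is one attempt and no reset: what is moved stays moved. The work goes in short steps, Python scripts to look and compute and a shell command to move; the robot and the scene stay as the last step left them, time stands still between calls to the robot, and variables do not carry over. Pictures are saved under pics/ and viewed, about 8 in all and at most 12, crops included, and the job is handed in when it is done.

```bash
ls; mkdir -p pics
python3 - <<'E'
from bench import ctrl, viewer
import cv2, numpy as np
for n in ("side","top"):
    im=viewer.camera(n); cv2.imwrite(f"pics/{n}0.png",cv2.cvtColor(im,cv2.COLOR_RGB2BGR))
    c=viewer.get_calibration(n); print(n,np.round(c["camera_matrix"],1).tolist(),np.round(c["R"],4).tolist(),np.round(c["t"],4).tolist())
print(ctrl.get_obs(),ctrl.grip_point_offset)
E
```

```text
pics
side [[453.6, 0.0, 279.7], [0.0, 453.6, 214.2], [0.0, 0.0, 1.0]] [[0.958, -0.2861, 0.0175], [-0.2014, -0.7153, -0.6692], [0.204, 0.6376, -0.7429]] [-0.4337, 0.2159, 1.0641]
top [[433.0, 0.0, 275.4], [0.0, 433.0, 212.0], [0.0, 0.0, 1.0]] [[0.0145, -0.9997, -0.0206], [-0.9983, -0.0133, -0.0572], [0.0569, 0.0214, -0.9981]] [0.0733, 0.4638, 1.1345]
{'time_s': 0.1, 'q': array([ 9.55688820e-01,  1.81486371e-01,  1.60790470e+00, -4.66581531e-06,
        1.35381173e+00, -2.06314408e-01]), 'dq': array([-0.00025413, -0.0002409 , -0.003736  ,  0.00051611,  0.00110922,
        0.0012243 ]), 'joint_efforts': array([ 7.38344388e-04, -4.45875978e+01, -3.52242351e+01, -1.95103066e-04,
        4.16980824e-03, -4.04199426e-06]), 'eef_pos': array([0.22826179, 0.52720646, 0.23046481]), 'eef_rot': array([-3.19346464e-04,  2.02975749e-01,  9.79183434e-01, -7.39031166e-04]), 'wrist_force': array([-0.67183532,  0.26656464,  0.91067285]), 'torque': array([ 0.02452557,  0.04451089, -0.01394762]), 'opening': 1.0007241231849198} 0.0187
```

View pics/side0.png

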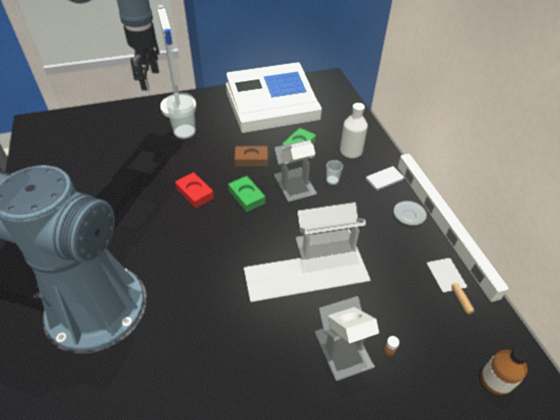

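View pics/top0.png

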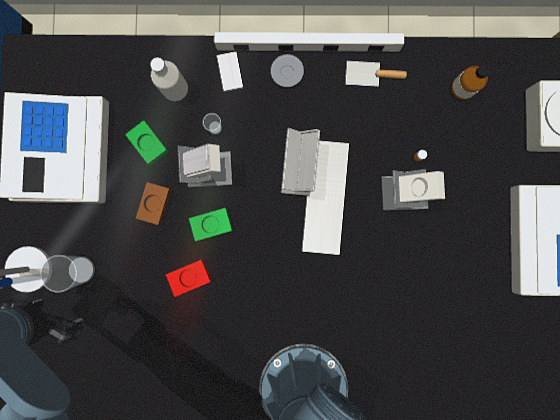

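The side picture shows the stands at about (297,165) and (345,335), and the tray at (325,240). The top picture shows the stands at (205,163) and (410,187), and the tray at (305,165) with its apron at (325,200).
Things that could be taken for the block, in top pixels: (200,160) white with a cover, (420,187) white with an open well, green (145,142) and (210,224), brown (152,203), red (188,278). The loose cover is at (230,70). I choose (200,160) and check it close up.

Run:
```python
import cv2, numpy as np
s=cv2.imread("pics/side0.png"); t=cv2.imread("pics/top0.png")
f=lambda i,x,y,w,h,k:cv2.resize(i[y:y+h,x:x+w],None,fx=k,fy=k,interpolation=cv2.INTER_CUBIC)
a=f(t,165,125,80,75,5); b=f(s,260,130,80,75,5); 
c=f(t,270,115,90,50,4); 
cv2.imwrite("pics/c1.png",np.hstack([a,b]))
cv2.imwrite("pics/c2.png",np.hstack([f(t,270,115,100,150,4),f(s,240,190,140,150,2.8*4/2.8)[:, :400]]))
```

```text
(no output)
```

View pics/c1.png

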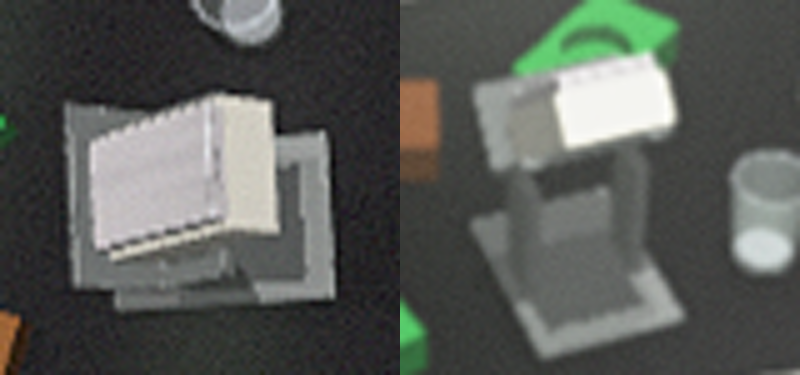

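View pics/c2.png

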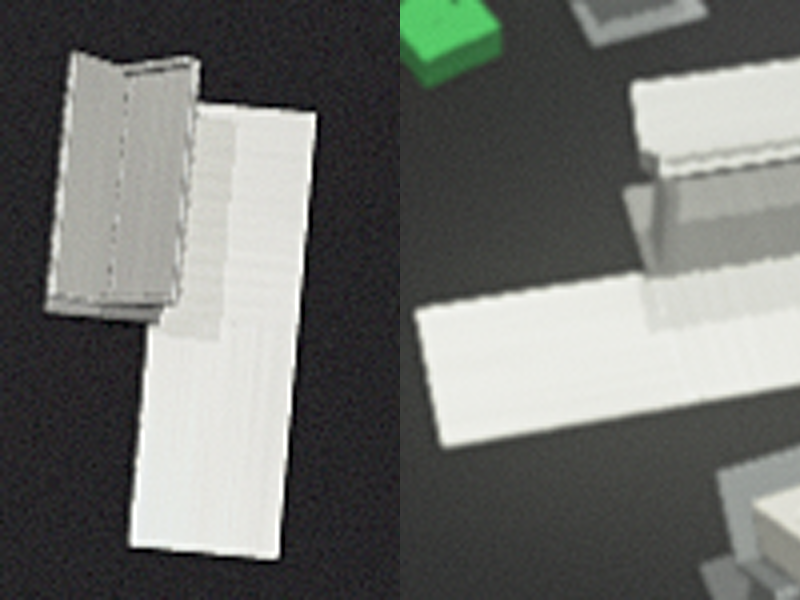

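The crop confirms it. The (200,160) block has a cover with no well showing, its upper end faces image-right, and the slope falls to the left (+y). The tray's V is at (300,160), with the apron running toward the robot. Next I fit the poses on image edges.

```bash
cat > fit.py <<'E'
import cv2, numpy as np
from bench import viewer
from scipy.optimize import differential_evolution
from scipy.ndimage import map_coordinates
cal={n:viewer.get_calibration(n) for n in("side","top")}
def proj(n,P):
    c=cal[n];p=(c["R"]@P.T).T+c["t"];p=p@np.array(c["camera_matrix"]).T;return p[:,:2]/p[:,2:]
def grad(f,s=1.0):
    g=cv2.GaussianBlur(cv2.cvtColor(cv2.imread(f),cv2.COLOR_BGR2GRAY).astype(float),(0,0),s)
    m=np.hypot(cv2.Sobel(g,-1,1,0),cv2.Sobel(g,-1,0,1));return np.minimum(m/60,1.0)
def rz(a):return np.array([[np.cos(a),-np.sin(a),0],[np.sin(a),np.cos(a),0],[0,0,1]])
s=np.sqrt(.5)
RB=np.array([[s,0,s],[0,1,0],[-s,0,s]])   # block axes in stand frame (x down slope)
BO=np.array([.03-.05*s,0,.08+.05*s])
def samp(e,k=40):
    u=np.linspace(.02,.98,k)[:,None];return np.vstack([np.array(a)*(1-u)+np.array(b)*u for a,b in e])/1000
def score(p,edges,imgs):
    T=lambda X:X@rz(p[2]).T+np.array([p[0],p[1],p[3] if len(p)>3 else 0]);r=0
    for n in edges:
        q=proj(n,T(edges[n]));r+=map_coordinates(imgs[n],[q[:,1],q[:,0]],order=1).mean()
    return -r
def fit(edges,imgs,b):
    r=differential_evolution(score,b,args=(edges,imgs),seed=1,maxiter=150,popsize=20,tol=1e-8);return r.x,-r.fun
E
cat > f1.py <<'E'
from fit import *
imgs={n:grad(f"pics/{n}0.png") for n in cal}
def box(x,y,z0,z1): return {(i,j,k):(i*x,j*y,z1 if k>0 else z0) for i in(-1,1) for j in(-1,1) for k in(-1,1)}
B=box(50,31,0,28);C=box(50,27,28,38)
bl=lambda L:BO+samp(L)@RB.T
eb={"top":bl([(B[-1,-1,-1],B[-1,1,-1]),(B[-1,-1,-1],B[-1,-1,1]),(B[-1,1,-1],B[-1,1,1]),(B[-1,1,1],B[1,1,1]),(C[1,-1,1],C[1,1,1]),(C[-1,1,1],C[-1,-1,1]),(C[-1,-1,1],C[1,-1,1])]),
"side":bl([(B[-1,-1,-1],B[-1,1,-1]),(B[-1,1,-1],B[-1,1,1]),(B[-1,-1,-1],B[-1,-1,1]),(B[-1,1,-1],B[1,1,-1]),(C[-1,-1,1],C[-1,1,1])])}
x,y=.62,.18
pb=fit(eb,imgs,[(.5,.75),(.1,.3),(1.1,2.1),(-.015,.015)]);print("stand",np.round(pb[0],4),pb[1])
pb3=fit(eb,imgs,[(.5,.75),(.1,.3),(1.1,2.1)]);print("stand z0",np.round(pb3[0],4),pb3[1])
d=lambda x,z:[(x,-75,z),(x,75,z)]
lip=(30+48*s,80+48*s);bt=(30-55*s,80+55*s);lo=(lip[0]+5*s,lip[1]-5*s)
et={"top":samp([d(-100,6),((-100,-75,6),(-100,225,6)),((-100,225,6),(0,225,6)),((0,225,6),(0,110,6)),d(*bt),d(30,80),d(*lo)]),
"side":samp([d(-100,6),((-100,-75,6),(-100,225,6)),((-100,225,6),(0,225,6)),((0,225,6),(0,80,6)),d(*bt),d(*lip)])}
et["top"]=et["top"][40:];et["side"]=et["side"][40:]
pt=fit(et,imgs,[(.5,.75),(-.15,.1),(1.1,2.1)]);print("tray",np.round(pt[0],4),pt[1])
out=[]
for n in("top","side"):
    im=cv2.imread(f"pics/{n}0.png");k=3
    x0,y0,w,h=(170,120,190,140) if n=="top" else(235,130,150,175)
    im=cv2.resize(im[y0:y0+h,x0:x0+w],None,fx=k,fy=k,interpolation=cv2.INTER_CUBIC)
    for e,p,c in((eb,pb3[0],(0,0,255)),(et,pt[0],(255,0,0))):
        for q in proj(n,e[n]@rz(p[2]).T+np.array([p[0],p[1],0])):
            cv2.circle(im,tuple(int(v) for v in (q-[x0,y0]+.5)*k),0,c,-1)
    out.append(im)
H=max(o.shape[0] for o in out)
cv2.imwrite("pics/ov.png",cv2.resize(np.hstack([cv2.copyMakeBorder(o,0,H-o.shape[0],0,0,0) for o in out]),None,fx=.78,fy=.78))
E
python3 f1.py
```

```text
stand [5.7740e-01 2.4870e-01 1.6279e+00 2.0000e-04] 1.9605060535234358
stand z0 [0.5774 0.2488 1.626 ] 1.9604187840428078
tray [ 0.5873 -0.0122  1.4909] 1.8835843288362137
```

View pics/ov.png

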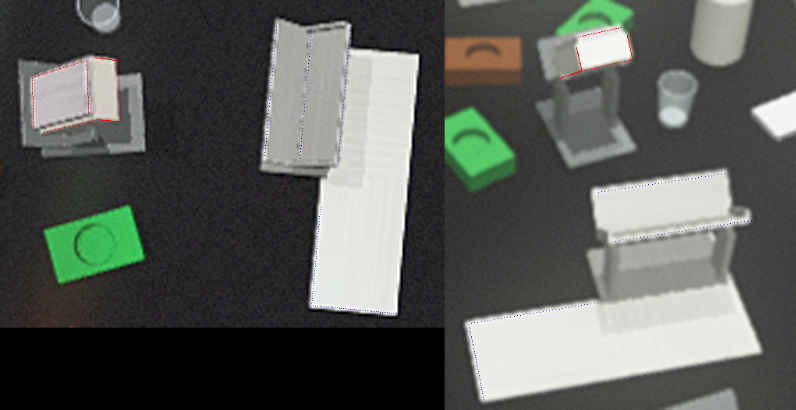

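The overlay matches the edges to about a pixel: stand at (0.577, 0.249), yaw 1.626, and tray at (0.587, −0.012), yaw 1.491. I go up first, then work out the turn.

```bash
cat > plan.py <<'E'
import numpy as np, json
from bench import ctrl
from scipy.spatial.transform import Rotation as Ro
s=np.sqrt(.5)
def frame(x,y,yaw):  # stand / tray frame
    return Ro.from_euler("z",yaw),np.array([x,y,0])
RS,tS=frame(.5774,.2488,1.626); RT,tT=frame(.5873,-.0122,1.4909)
RB=Ro.from_matrix([[s,0,s],[0,1,0],[-s,0,s]])
BO=np.array([.03-.05*s,0,.08+.05*s])
def obs():
    o=ctrl.get_obs();q=o["eef_rot"];return o,np.array(o["eef_pos"]),Ro.from_quat([q[1],q[2],q[3],q[0]])
def tool(fr,jaw): # tool z along slope (x of bed frame), jaw y along given vector in bed frame
    z=np.array([1.,0,0]);y=np.array(jaw,float);x=np.cross(y,z)
    return fr*RB*Ro.from_matrix(np.column_stack([x,y,z]))
def to(pos,R):
    o,p,Rc=obs()
    print("t %.2f"%o["time_s"],"q",np.round(o["q"],3),"pos",np.round(p,4),"open %.3f"%o["opening"],"F",np.round(o["wrist_force"],1))
    print(" travel(now axes, full scale)",np.round(Rc.inv().apply(pos-p)/.15,3),"| after turn",np.round(R.inv().apply(pos-p)/.15,3))
    print(" dr(full scale)",np.round(np.degrees((Rc.inv()*R).as_rotvec())/30,3))
def bed(fr,t,v): return t+fr.apply(BO+RB.apply(v))
E
python3 -m handwheel '[{"travel":[0,0,-0.2],"dr":[0,0,0]},{"travel":[0,0,-0.25],"dr":[0,0,0]},{"travel":[0,0,-0.25],"dr":[0,0,0]},{"travel":[0,0,-0.25],"dr":[0,0,0]},{"travel":[0,0,-0.2],"dr":[0,0,0]},{"travel":[0,0,0],"dr":[0,0,0]}]' 1
python3 - <<'E'
from plan import *
for j in(1,-1):
    to(bed(RS,tS,[-.105,0,.019]),tool(RS,[0,0,j]))
E
```

```text
time_s: 0.6
eef_pos: [0.2265, 0.5247, 0.4028]
eef_rot: [-0.004, 0.203, 0.979, -0.008]
wrist_force: [-0.0, 0.2, 1.5]
opening: 0.999
t 0.60 q [ 0.956  0.101  1.358  0.     1.7   -0.206] pos [0.2265 0.5247 0.4028] open 0.999 F [-0.   0.2  1.5]
 travel(now axes, full scale) [-3.08  -1.128  1.34 ] | after turn [-2.234 -2.643 -0.76 ]
 dr(full scale) [-1.504  0.334 -0.847]
t 0.60 q [ 0.956  0.101  1.358  0.     1.7   -0.206] pos [0.2265 0.5247 0.4028] open 0.999 F [-0.   0.2  1.5]
 travel(now axes, full scale) [-3.08  -1.128  1.34 ] | after turn [ 2.234  2.643 -0.76 ]
 dr(full scale) [0.448 2.013 4.748]
```

Run:
```python
from plan import *
from scipy.optimize import fsolve
D=[([.956,.1815,1.6079],[.5745,.2305]),([.956,.101,1.358],[.5715,.4028])]
def eq(v):
    L1,L2,a,hd=v;r=[]
    for q,(R,z) in D:
        r+=[a+L1*np.sin(q[1])+L2*np.sin(q[1]+q[2])-R, hd+L1*np.cos(q[1])+L2*np.cos(q[1]+q[2])-z]
    return r
print("L1,L2,a,h-d",fsolve(eq,[.4,.4,.05,.1]))
for nm,fr,q1,ph in(("stand",RS,.15,1.7),("tray",RT,-.3,1.7)):
  for jaw in([0,0,1],[0,0,-1],[0,1,0],[0,-1,0]):
    M=tool(fr,jaw);W=Ro.from_euler("z",q1)*Ro.from_euler("y",ph)
    e=(W.inv()*M).as_euler("ZYZ"); q=[e[0],e[1],(e[2]-np.pi/2+np.pi)%(2*np.pi)-np.pi]
    print(nm,jaw,np.round(q,2))
```

```text
L1,L2,a,h-d [0.15209076 0.51936994 0.04003726 0.19354154]
stand [0, 0, 1] [ 0.79  1.41 -1.6 ]
stand [0, 0, -1] [0.79 1.41 1.55]
stand [0, 1, 0] [0.79 1.41 3.12]
stand [0, -1, 0] [ 0.79  1.41 -0.03]
tray [0, 0, 1] [ 0.76  1.63 -1.82]
tray [0, 0, -1] [0.76 1.63 1.32]
tray [0, 1, 0] [0.76 1.63 2.89]
tray [0, -1, 0] [ 0.76  1.63 -0.25]
```

```bash
python3 -m handwheel '[{"travel":[-0.2,-0.075,0],"dr":[0,0,0]},{"travel":[-0.22,-0.08,0],"dr":[0,0,0]},{"travel":[-0.22,-0.08,0],"dr":[0,0,0]},{"travel":[-0.22,-0.08,0],"dr":[0,0,0]},{"travel":[-0.22,-0.08,0],"dr":[0,0,0]},{"travel":[-0.22,-0.08,0],"dr":[0,0,0]},{"travel":[-0.22,-0.08,0],"dr":[0,0,0]},{"travel":[-0.22,-0.08,0],"dr":[0,0,0]},{"travel":[-0.22,-0.08,0],"dr":[0,0,0]},{"travel":[-0.22,-0.08,0],"dr":[0,0,0]},{"travel":[-0.22,-0.08,0],"dr":[0,0,0]},{"travel":[-0.22,-0.08,0],"dr":[0,0,0]},{"travel":[-0.22,-0.08,0],"dr":[0,0,0]},{"travel":[-0.2,-0.08,0],"dr":[0,0,0]},{"travel":[0,0,0],"dr":[0,0,0]}]' 1
python3 -m handwheel '[{"travel":[0,0,0],"dr":[-0.15,0.033,-0.085]},{"travel":[0,0,0],"dr":[-0.15,0.033,-0.085]},{"travel":[0,0,0],"dr":[-0.15,0.033,-0.085]},{"travel":[0,0,0],"dr":[-0.15,0.033,-0.085]},{"travel":[0,0,0],"dr":[-0.15,0.033,-0.085]},{"travel":[0,0,0],"dr":[-0.15,0.033,-0.085]},{"travel":[0,0,0],"dr":[-0.15,0.033,-0.085]},{"travel":[0,0,0],"dr":[-0.15,0.033,-0.085]},{"travel":[0,0,0],"dr":[-0.15,0.033,-0.085]},{"travel":[0,0,0],"dr":[-0.15,0.033,-0.085]},{"travel":[0,0,0],"dr":[0,0,0]},{"travel":[0,0,0],"dr":[0,0,0]}]' 1
python3 - <<'E'
from plan import *
to(bed(RS,tS,[-.105,0,.019]),tool(RS,[0,0,1]))
E
```

```text
time_s: 1.85
eef_pos: [0.5909, 0.176, 0.3919]
eef_rot: [-0.009, 0.199, 0.98, -0.009]
wrist_force: [-1.0, -0.2, -0.9]
opening: 1.002
time_s: 2.85
eef_pos: [0.5887, 0.1768, 0.3821]
eef_rot: [-0.021, -0.033, 0.916, 0.4]
wrist_force: [0.1, 0.4, 0.7]
opening: 0.998
t 2.85 q [-0.286  0.226  1.454  0.769  1.763 -1.895] pos [0.5887 0.1768 0.3821] open 0.998 F [0.1 0.4 0.7]
 travel(now axes, full scale) [ 0.034 -0.846  0.844] | after turn [ 0.049 -0.814  0.874]
 dr(full scale) [ 0.072 -0.045  0.013]
```

```bash
python3 -m handwheel '[{"travel":[0,0,0],"dr":[0.072,-0.045,0.013]},{"travel":[0.007,-0.12,0.125],"dr":[0,0,0]},{"travel":[0.007,-0.12,0.125],"dr":[0,0,0]},{"travel":[0.007,-0.12,0.125],"dr":[0,0,0]},{"travel":[0.007,-0.12,0.125],"dr":[0,0,0]},{"travel":[0.007,-0.12,0.125],"dr":[0,0,0]},{"travel":[0.007,-0.12,0.125],"dr":[0,0,0]},{"travel":[0.007,-0.094,0.124],"dr":[0,0,0]},{"travel":[0,0,0],"dr":[0,0,0]},{"travel":[0,0,0],"dr":[0,0,0]}]' 1
python3 - <<'E'
from plan import *
to(bed(RS,tS,[-.105,0,.019]),tool(RS,[0,0,1]))
E
```

```text
time_s: 3.68
eef_pos: [0.5812, 0.1866, 0.2013]
eef_rot: [-0.007, -0.027, 0.929, 0.368]
wrist_force: [0.7, 0.5, 0.2]
opening: 1.003
t 3.68 q [-0.253  0.346  1.654  0.719  1.452 -2.087] pos [0.5812 0.1866 0.2013] open 1.003 F [0.7 0.5 0.2]
 travel(now axes, full scale) [ 0.002 -0.011 -0.026] | after turn [ 0.002 -0.01  -0.026]
 dr(full scale) [-0.059  0.008  0.008]
```

```bash
python3 -m handwheel '[{"travel":[0,-0.01,0.08],"dr":[-0.059,0.008,0.008]},{"travel":[0,-0.01,0.12],"dr":[0,0,0]},{"travel":[0,0,0.12],"dr":[0,0,0]},{"travel":[0,0,0.12],"dr":[0,0,0]},{"travel":[0,0,0.12],"dr":[0,0,0]},{"travel":[0,0,0.06],"dr":[0,0,0]},{"travel":[0,0,0],"dr":[0,0,0]}]' 1
python3 - <<'E'
from plan import *
to(bed(RS,tS,[-.005,0,.019]),tool(RS,[0,0,1]))
E
```

```text
time_s: 4.27
eef_pos: [0.5861, 0.2531, 0.1457]
eef_rot: [-0.001, -0.03, 0.925, 0.379]
wrist_force: [-0.1, -0.3, -0.1]
opening: 0.999
t 4.27 q [-0.149  0.436  1.673  0.793  1.313 -2.11 ] pos [0.5861 0.2531 0.1457] open 0.999 F [-0.1 -0.3 -0.1]
 travel(now axes, full scale) [ 0.062 -0.058  0.066] | after turn [ 0.06  -0.06   0.067]
 dr(full scale) [-0.017  0.026  0.028]
```

```bash
python3 -m handwheel '[{"travel":[0.03,-0.03,0.03],"dr":[-0.017,0.026,0.028]},{"travel":[0.03,-0.03,0.035],"dr":[0,0,0]},{"travel":[0,0,0],"dr":[0,0,0]},{"travel":[0,0,0],"dr":[0,0,0]}]' 1
python3 - <<'E'
from plan import *
to(bed(RS,tS,[-.005,0,.019]),tool(RS,[0,0,1]))
from bench import viewer
import cv2
a=viewer.camera("side")[130:210,255:355];b=viewer.camera("top")[120:200,155:255]
cv2.imwrite("pics/g1.png",cv2.cvtColor(cv2.resize(np.hstack([a,b]),None,fx=4,fy=4,interpolation=cv2.INTER_CUBIC),cv2.COLOR_RGB2BGR))
E
```

```text
time_s: 4.6
eef_pos: [0.5791, 0.2522, 0.1358]
eef_rot: [-0.008, -0.027, 0.924, 0.382]
wrist_force: [-0.1, 0.1, 0.1]
opening: 1.001
t 4.60 q [-0.155  0.448  1.686  0.797  1.312 -2.12 ] pos [0.5791 0.2522 0.1358] open 1.001 F [-0.1  0.1  0.1]
 travel(now axes, full scale) [ 0.013 -0.01   0.022] | after turn [ 0.013 -0.01   0.022]
 dr(full scale) [-0.002  0.006  0.007]
```

View pics/g1.png

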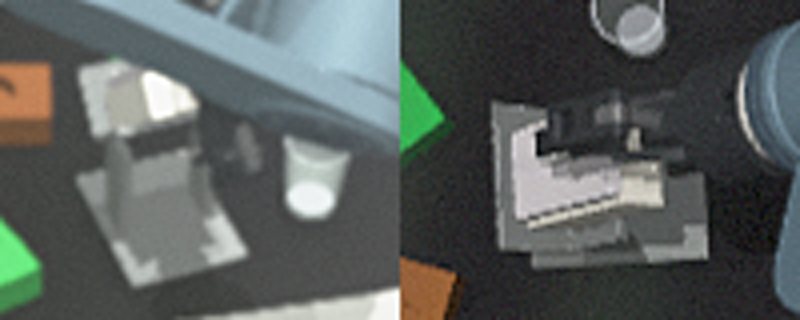

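Run:
```python
from plan import *
from fit import proj
o,p,R=obs()
P=[];
for v in([0,0,0],[0,.0425,-.013],[.011,.0425,-.013],[-.011,.0425,-.013],[0,.0425,-.06],[0,-.0425,-.013]): P.append(p+R.apply(v))
P+= [bed(RS,tS,np.array(v)) for v in([-.05,-.027,.038],[-.05,.027,.038],[.05,.027,.038])]
P=np.array(P)
print(np.round((proj("top",P)-[155,120]+.5)*4+[400,0]).tolist());print(np.round((proj("side",P)-[255,130]+.5)*4).tolist())
```

```text
[[594.0, 161.0], [545.0, 150.0], [546.0, 169.0], [545.0, 132.0], [592.0, 137.0], [665.0, 164.0], [609.0, 103.0], [612.0, 196.0], [518.0, 219.0]]
[[176.0, 87.0], [167.0, 24.0], [152.0, 27.0], [182.0, 20.0], [188.0, 13.0], [196.0, 147.0], [223.0, 47.0], [148.0, 63.0], [109.0, 81.0]]
```

Run:
```python
from plan import *
from fit import proj
import cv2
from bench import viewer
def pts(p,R): return np.array([p+R.apply(v) for v in([0,0,-.0187],[.011,.0425,-.013],[-.011,.0425,-.013],[.011,-.0425,-.013],[-.011,-.0425,-.013],[0,.0425,-.06],[0,-.0425,-.06])])
def crop(im,n,P,x0,y0,w,h,k):
    im=cv2.resize(im[y0:y0+h,x0:x0+w],None,fx=k,fy=k,interpolation=cv2.INTER_CUBIC)
    for q,c in zip(proj(n,P),[(0,0,255)]+[(0,255,0)]*2+[(255,255,0)]*2+[(0,255,0),(255,255,0)]): cv2.circle(im,tuple(int(v) for v in (q-[x0,y0]+.5)*k),2,c,-1)
    return im
P0=pts(np.array([.22826,.52721,.23046]),Ro.from_quat([.203,.9792,0,0]))
o,p,R=obs();P1=pts(p,R)
print(proj("top",P0)[:1],proj("side",P0)[:1])
g=lambda n:cv2.cvtColor(viewer.camera(n),cv2.COLOR_RGB2BGR)
rows=[np.hstack([crop(cv2.imread("pics/top0.png"),"top",P0,30,280,80,60,5),crop(cv2.imread("pics/side0.png"),"side",P0,100,40,80,60,5)]),
np.hstack([crop(g("top"),"top",P1,165,125,80,60,5),crop(g("side"),"side",P1,265,125,80,60,5)])]
cv2.imwrite("pics/g2.png",np.vstack(rows))
```

```text
[[ 58.57155584 314.15703935]] [[149.75469954  79.71604875]]
```

View pics/g2.png

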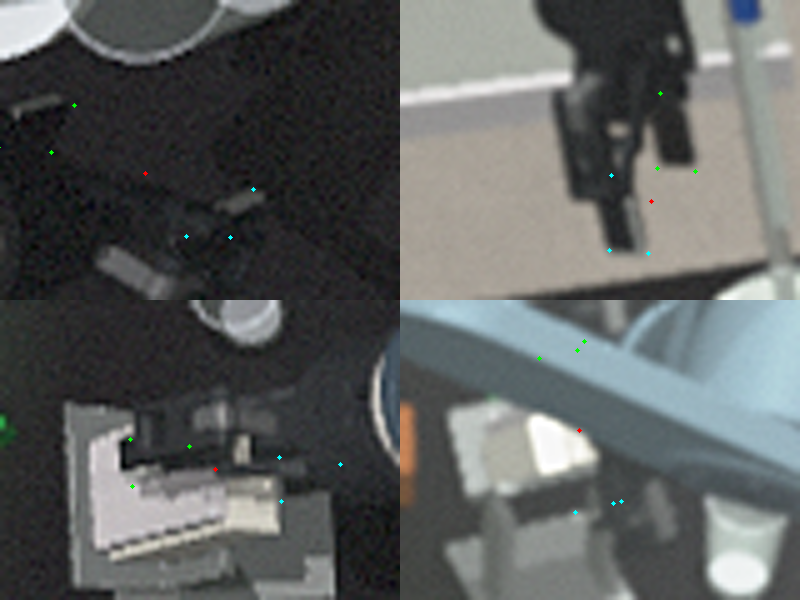

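The FK and camera overlays agree to within a few mm, so I close on the pair.

```bash
python3 -m handwheel '[{"travel":[0.013,-0.01,0.01],"dr":[0,0,0]},{"travel":[0,0,0],"dr":[0,0,0]}]' 1
python3 -m handwheel '[{"travel":[0,0,0],"dr":[0,0,0]},{"travel":[0,0,0],"dr":[0,0,0]},{"travel":[0,0,0],"dr":[0,0,0]},{"travel":[0,0,0],"dr":[0,0,0]},{"travel":[0,0,0],"dr":[0,0,0]},{"travel":[0,0,0],"dr":[0,0,0]},{"travel":[0,0,0],"dr":[0,0,0]},{"travel":[0,0,0],"dr":[0,0,0]},{"travel":[0,0,0],"dr":[0,0,0]},{"travel":[0,0,0],"dr":[0,0,0]}]' -1
python3 - <<'E'
from plan import *
to(bed(RS,tS,[-.005,0,.019]),tool(RS,[0,0,1]))
E
```

```text
time_s: 4.97
eef_pos: [0.5775, 0.2518, 0.1338]
eef_rot: [-0.008, -0.027, 0.924, 0.382]
wrist_force: [0.5, -0.0, -0.3]
opening: 1.002
time_s: 5.8
eef_pos: [0.5779, 0.2529, 0.1359]
eef_rot: [-0.007, -0.027, 0.923, 0.384]
wrist_force: [0.1, -0.4, 0.4]
opening: 0.438
t 5.80 q [-0.155  0.446  1.69   0.801  1.311 -2.125] pos [0.5779 0.2529 0.1359] open 0.438 F [ 0.1 -0.4  0.4]
 travel(now axes, full scale) [ 0.005 -0.015  0.019] | after turn [ 0.005 -0.015  0.019]
 dr(full scale) [0.005 0.009 0.011]
```

```bash
python3 -m handwheel '[{"travel":[0,0.04,-0.04],"dr":[0,0,0]},{"travel":[0,0.06,-0.06],"dr":[0,0,0]},{"travel":[0,0.09,-0.09],"dr":[0,0,0]},{"travel":[0,0.12,-0.12],"dr":[0,0,0]},{"travel":[0,0.12,-0.12],"dr":[0,0,0]},{"travel":[0,0.12,-0.12],"dr":[0,0,0]},{"travel":[0,0.12,-0.12],"dr":[0,0,0]},{"travel":[0,0.12,-0.12],"dr":[0,0,0]},{"travel":[0,0.12,-0.12],"dr":[0,0,0]},{"travel":[0,0.06,-0.06],"dr":[0,0,0]},{"travel":[0,0,0],"dr":[0,0,0]}]' -1
python3 - <<'E'
from plan import *
to(bed(RT,tT,[-.008,0,.018])+[0,0,.15],tool(RT,[0,0,-1]))
E
```

```text
time_s: 6.72
eef_pos: [0.5726, 0.2517, 0.3539]
eef_rot: [-0.011, -0.026, 0.925, 0.38]
wrist_force: [0.0, -0.4, -1.9]
opening: 0.44
t 6.72 q [-0.155  0.181  1.544  0.759  1.608 -1.829] pos [0.5726 0.2517 0.3539] open 0.440 F [ 0.  -0.4 -1.9]
 travel(now axes, full scale) [-1.000e-03 -1.574e+00 -8.990e-01] | after turn [ 0.238  1.557 -0.896]
 dr(full scale) [ 0.283 -0.016 -5.81 ]
```

```bash
python3 -m handwheel '[{"travel":[0,0,0],"dr":[0,0,0.1]},{"travel":[0,0,0],"dr":[0,0,0.15]},{"travel":[0,0,0],"dr":[0,0,0.2]},{"travel":[0,0,0],"dr":[0,0,0.2]},{"travel":[0,0,0],"dr":[0,0,0.2]},{"travel":[0,0,0],"dr":[0,0,0.2]},{"travel":[0,0,0],"dr":[0,0,0.2]},{"travel":[0,0,0],"dr":[0,0,0.2]},{"travel":[0,0,0],"dr":[0,0,0.2]},{"travel":[0,0,0],"dr":[0,0,0.2]},{"travel":[0,0,0],"dr":[0,0,0.2]},{"travel":[0,0,0],"dr":[0,0,0.2]},{"travel":[0,0,0],"dr":[0,0,0.2]},{"travel":[0,0,0],"dr":[0,0,0.2]},{"travel":[0,0,0],"dr":[0,0,0.2]},{"travel":[0,0,0],"dr":[0,0,0.2]},{"travel":[0,0,0],"dr":[0,0,0.2]},{"travel":[0,0,0],"dr":[0,0,0.2]},{"travel":[0,0,0],"dr":[0,0,0.2]},{"travel":[0,0,0],"dr":[0,0,0.2]}]' -1
python3 -m handwheel '[{"travel":[0,0,0],"dr":[0,0,0.2]},{"travel":[0,0,0],"dr":[0,0,0.2]},{"travel":[0,0,0],"dr":[0,0,0.2]},{"travel":[0,0,0],"dr":[0,0,0.2]},{"travel":[0,0,0],"dr":[0,0,0.2]},{"travel":[0,0,0],"dr":[0,0,0.2]},{"travel":[0,0,0],"dr":[0,0,0.2]},{"travel":[0,0,0],"dr":[0,0,0.2]},{"travel":[0,0,0],"dr":[0,0,0.15]},{"travel":[0,0,0],"dr":[0,0,0]},{"travel":[0,0,0],"dr":[0,0,0]}]' -1
python3 - <<'E'
from plan import *
to(bed(RT,tT,[-.008,0,.018])+[0,0,.15],tool(RT,[0,0,-1]))
E
```

```text
time_s: 8.38
eef_pos: [0.5592, 0.2491, 0.3206]
eef_rot: [-0.344, 0.798, 0.47, 0.155]
wrist_force: [0.1, 0.2, -1.9]
opening: 0.439
time_s: 9.3
eef_pos: [0.5506, 0.2479, 0.3003]
eef_rot: [-0.375, 0.926, 0.039, -0.037]
wrist_force: [0.9, 1.0, -3.1]
opening: 0.433
t 9.30 q [-0.156  0.216  1.61   0.731  1.587  1.238] pos [0.5506 0.2479 0.3003] open 0.433 F [ 0.9  1.  -3.1]
 travel(now axes, full scale) [ 0.078  1.321 -1.135] | after turn [ 0.382  1.278 -1.122]
 dr(full scale) [0.033 0.293 0.192]
```

```bash
python3 -m handwheel '[{"travel":[0,0,0],"dr":[0.01,0.1,0.065]},{"travel":[0,0,0],"dr":[0.01,0.1,0.065]},{"travel":[0,0,0],"dr":[0.01,0.1,0.065]},{"travel":[0.03,0.1,-0.1],"dr":[0,0,0]},{"travel":[0.04,0.13,-0.13],"dr":[0,0,0]},{"travel":[0.04,0.13,-0.13],"dr":[0,0,0]},{"travel":[0.04,0.13,-0.13],"dr":[0,0,0]},{"travel":[0.04,0.13,-0.13],"dr":[0,0,0]},{"travel":[0.04,0.13,-0.13],"dr":[0,0,0]},{"travel":[0.04,0.13,-0.13],"dr":[0,0,0]},{"travel":[0.04,0.13,-0.13],"dr":[0,0,0]},{"travel":[0.04,0.13,-0.13],"dr":[0,0,0]},{"travel":[0.03,0.1,-0.1],"dr":[0,0,0]},{"travel":[0,0,0],"dr":[0,0,0]},{"travel":[0,0,0],"dr":[0,0,0]}]' -1
python3 - <<'E'
from plan import *
to(bed(RT,tT,[-.008,0,.018])+[0,0,.15],tool(RT,[0,0,-1]))
from bench import viewer
import cv2
a=viewer.camera("side")[130:270,235:395];b=viewer.camera("top")[70:210,240:400]
cv2.imwrite("pics/g3.png",cv2.cvtColor(cv2.resize(np.hstack([a,b]),None,fx=2.5,fy=2.5,interpolation=cv2.INTER_CUBIC),cv2.COLOR_RGB2BGR))
E
```

```text
time_s: 10.55
eef_pos: [0.5829, -0.0297, 0.2897]
eef_rot: [-0.382, 0.924, -0.025, 0.02]
wrist_force: [-0.0, 1.6, -2.2]
opening: 0.441
t 10.55 q [-0.614  0.31   1.522  0.664  1.737  0.977] pos [ 0.5829 -0.0297  0.2897] open 0.441 F [-0.   1.6 -2.2]
 travel(now axes, full scale) [ 0.022 -0.063  0.12 ] | after turn [ 0.02  -0.064  0.12 ]
 dr(full scale) [0.002 0.002 0.05 ]
```

View pics/g3.png

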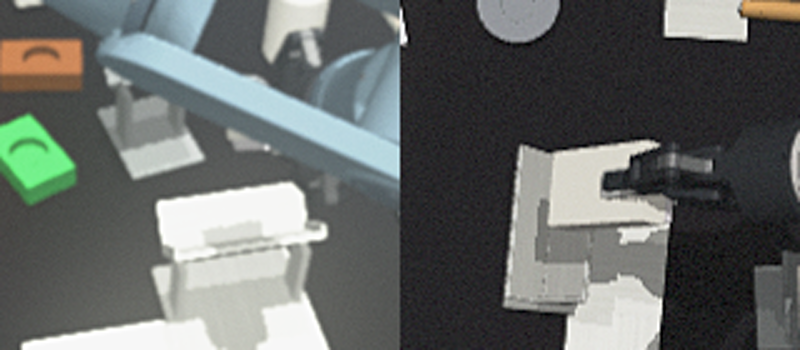

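```bash
python3 -m handwheel '[{"travel":[0.02,0,0.03],"dr":[0,0,0.05]},{"travel":[0,0.07,0.1],"dr":[0,0,0]},{"travel":[0,0.07,0.1],"dr":[0,0,0]},{"travel":[0,0.07,0.1],"dr":[0,0,0]},{"travel":[0,0.07,0.1],"dr":[0,0,0]},{"travel":[0,0.07,0.1],"dr":[0,0,0]},{"travel":[0,0.06,0.08],"dr":[0,0,0]},{"travel":[0,0,0],"dr":[0,0,0]},{"travel":[0,0,0],"dr":[0,0,0]}]' -1
python3 - <<'E'
from plan import *
to(bed(RT,tT,[-.013,0,.028]),tool(RT,[0,0,-1]))
E
```

```text
time_s: 11.4
eef_pos: [0.5857, 0.0051, 0.1796]
eef_rot: [-0.382, 0.924, -0.027, 0.014]
wrist_force: [-0.0, 0.6, -2.2]
opening: 0.437
t 11.40 q [-0.561  0.421  1.617  0.671  1.551  0.896] pos [0.5857 0.0051 0.1796] open 0.437 F [-0.   0.6 -2.2]
 travel(now axes, full scale) [0.017 0.222 0.11 ] | after turn [0.02  0.222 0.11 ]
 dr(full scale) [0.002 0.017 0.033]
```

```bash
python3 -m handwheel '[{"travel":[0.01,0.06,0.03],"dr":[0.002,0.017,0.033]},{"travel":[0.01,0.06,0.03],"dr":[0,0,0]},{"travel":[0,0.05,0.02],"dr":[0,0,0]},{"travel":[0,0.03,0.02],"dr":[0,0,0]},{"travel":[0,0,0],"dr":[0,0,0]},{"travel":[0,0,0],"dr":[0,0,0]}]' -1
python3 - <<'E'
from plan import *
to(bed(RT,tT,[-.008,0,.018]),tool(RT,[0,0,-1]))
from bench import viewer
from fit import proj
import cv2
g=lambda n:cv2.cvtColor(viewer.camera(n),cv2.COLOR_RGB2BGR)
o,p,R=obs()
# predicted block/cover corners from TCP_in_block=(-.008,-.001,.0205); tool x=y_b, y=z_b, z=x_b
P=[]
for x in(-.05,.05):
  for y,z in((-.031,0),(.031,0),(-.031,.028),(.031,.028),(-.027,.038),(.027,.038)): P.append(p+R.apply([y+.001,z-.0205,x+.008]))
P=np.array(P);o=[]
for n,x0,y0 in(("side",280,180),("top",265,110)):
    k=4;im=cv2.resize(g(n)[y0:y0+90,x0:x0+100],None,fx=k,fy=k,interpolation=cv2.INTER_CUBIC)
    for q in proj(n,P): cv2.circle(im,tuple(int(v) for v in (q-[x0,y0]+.5)*k),2,(0,0,255),-1)
    o.append(im)
cv2.imwrite("pics/g4.png",np.hstack(o))
E
```

```text
time_s: 11.9
eef_pos: [0.5901, -0.0079, 0.1476]
eef_rot: [-0.381, 0.924, -0.037, 0.018]
wrist_force: [0.4, 0.5, -2.6]
opening: 0.434
t 11.90 q [-0.579  0.475  1.615  0.673  1.509  0.867] pos [ 0.5901 -0.0079  0.1476] open 0.434 F [ 0.4  0.5 -2.6]
 travel(now axes, full scale) [-0.017  0.078  0.052] | after turn [-0.016  0.079  0.052]
 dr(full scale) [ 0.004 -0.009  0.005]
```

View pics/g4.png

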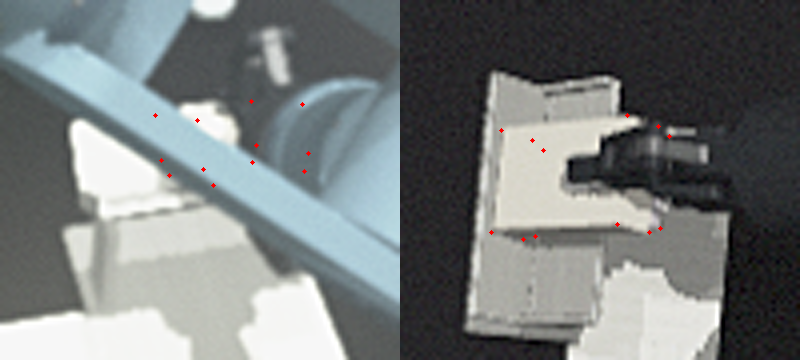

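```bash
python3 -m handwheel '[{"travel":[-0.016,0.04,0.015],"dr":[0,0,0]},{"travel":[0,0.025,0.015],"dr":[0,0,0]},{"travel":[0,0,0],"dr":[0,0,0]}]' -1
python3 - <<'E'
from plan import *
to(bed(RT,tT,[-.008,0,.018]),tool(RT,[0,0,-1]))
E
```

```text
time_s: 12.25
eef_pos: [0.5881, -0.0107, 0.1396]
eef_rot: [-0.383, 0.923, -0.036, 0.019]
wrist_force: [0.5, 0.8, -2.5]
opening: 0.438
t 12.25 q [-0.586  0.486  1.62   0.673  1.501  0.849] pos [ 0.5881 -0.0107  0.1396] open 0.438 F [ 0.5  0.8 -2.5]
 travel(now axes, full scale) [-0.005  0.027  0.029] | after turn [-0.004  0.027  0.029]
 dr(full scale) [-0.002 -0.012  0.01 ]
```

```bash
for i in 1 ; do python3 -m handwheel '[{"travel":[0,0.018,0.012],"dr":[0,0,0]},{"travel":[0,0,0],"dr":[0,0,0]}]' -1; python3 -m handwheel '[{"travel":[0,0.012,0.012],"dr":[0,0,0]},{"travel":[0,0,0],"dr":[0,0,0]}]' -1; done
python3 - <<'E'
from plan import *
to(bed(RT,tT,[-.008,0,.018]),tool(RT,[0,0,-1]))
E
```

```text
time_s: 12.42
eef_pos: [0.5887, -0.0101, 0.1389]
eef_rot: [-0.385, 0.922, -0.035, 0.02]
wrist_force: [-0.5, -0.2, -2.9]
opening: 0.435
time_s: 12.58
eef_pos: [0.5892, -0.0093, 0.138]
eef_rot: [-0.386, 0.922, -0.034, 0.021]
wrist_force: [0.3, 1.1, -2.6]
opening: 0.439
t 12.58 q [-0.586  0.492  1.619  0.68   1.501  0.842] pos [ 0.5892 -0.0093  0.138 ] open 0.439 F [ 0.3  1.1 -2.6]
 travel(now axes, full scale) [-0.012  0.026  0.014] | after turn [-0.011  0.026  0.014]
 dr(full scale) [-0.016 -0.015  0.016]
```

```bash
python3 -m handwheel '[{"travel":[-0.01,0.03,0.012],"dr":[-0.016,-0.015,0.016]},{"travel":[0,0,0],"dr":[0,0,0]}]' -1; python3 -m handwheel '[{"travel":[0,0.03,0.012],"dr":[0,0,0]},{"travel":[0,0,0],"dr":[0,0,0]}]' -1
python3 - <<'E'
from plan import *
to(bed(RT,tT,[-.008,0,.018]),tool(RT,[0,0,-1]))
E
```

```text
time_s: 12.75
eef_pos: [0.5899, -0.009, 0.138]
eef_rot: [-0.386, 0.922, -0.036, 0.018]
wrist_force: [-0.1, -0.8, -3.9]
opening: 0.435
time_s: 12.92
eef_pos: [0.5907, -0.0087, 0.1373]
eef_rot: [-0.389, 0.92, -0.034, 0.018]
wrist_force: [-0.5, -1.3, -2.9]
opening: 0.441
t 12.92 q [-0.584  0.5    1.612  0.683  1.506  0.844] pos [ 0.5907 -0.0087  0.1373] open 0.441 F [-0.5 -1.3 -2.9]
 travel(now axes, full scale) [-0.021  0.026  0.007] | after turn [-0.021  0.026  0.007]
 dr(full scale) [-0.028 -0.007  0.012]
```

```bash
python3 -m handwheel '[{"travel":[-0.02,0.02,0],"dr":[-0.028,-0.007,0.012]},{"travel":[0,0.04,0],"dr":[0,0,0]}]' -1
python3 - <<'E'
from plan import *
to(bed(RT,tT,[-.008,0,.018]),tool(RT,[0,0,-1]))
from bench import viewer
from fit import proj
import cv2
g=lambda n:cv2.cvtColor(viewer.camera(n),cv2.COLOR_RGB2BGR)
o,p,R=obs()
P=np.array([p+R.apply([y+.001,z-.0205,x+.008]) for x in(-.05,.05) for y,z in((-.031,0),(.031,0),(-.031,.028),(.031,.028),(-.027,.038),(.027,.038))])
o=[]
for n,x0,y0 in(("side",280,180),("top",265,110)):
    k=4;im=cv2.resize(g(n)[y0:y0+90,x0:x0+100],None,fx=k,fy=k,interpolation=cv2.INTER_CUBIC)
    for q in proj(n,P): cv2.circle(im,tuple(int(v) for v in (q-[x0,y0]+.5)*k),2,(0,0,255),-1)
    o.append(im)
cv2.imwrite("pics/g5.png",np.hstack(o))
E
```

```text
time_s: 13.08
eef_pos: [0.5903, -0.0095, 0.137]
eef_rot: [-0.389, 0.92, -0.036, 0.018]
wrist_force: [-7.2, 20.1, 30.8]
opening: 0.435
t 13.08 q [-0.586  0.5    1.613  0.682  1.506  0.845] pos [ 0.5903 -0.0095  0.137 ] open 0.435 F [-7.2 20.1 30.8]
 travel(now axes, full scale) [-0.019  0.021  0.01 ] | after turn [-0.019  0.021  0.01 ]
 dr(full scale) [-0.027 -0.008  0.009]
```

Pushing gives about 36 N along the bed normal, so the stack is on the bed. I seat it against the lip.

```bash
python3 -m handwheel '[{"travel":[0,0,0.015],"dr":[0,0,0]},{"travel":[0,0,0.03],"dr":[0,0,0]}]' -1
python3 - <<'E'
from plan import *
to(bed(RT,tT,[-.008,0,.018]),tool(RT,[0,0,-1]))
E
```

```text
time_s: 13.35
eef_pos: [0.5929, -0.0077, 0.1361]
eef_rot: [-0.387, 0.921, -0.034, 0.021]
wrist_force: [-8.7, -23.9, 27.7]
opening: 0.441
t 13.35 q [-0.581  0.501  1.612  0.685  1.498  0.843] pos [ 0.5929 -0.0077  0.1361] open 0.441 F [ -8.7 -23.9  27.7]
 travel(now axes, full scale) [-0.035  0.026 -0.005] | after turn [-0.035  0.026 -0.004]
 dr(full scale) [-0.021 -0.017  0.018]
```

```bash
python3 -m handwheel '[{"travel":[0,0,0],"dr":[0,0,0]},{"travel":[0,0,0],"dr":[0,0,0]}]' -1
python3 -m handwheel '[{"travel":[0,0,0],"dr":[0,0,0]},{"travel":[0,0,0],"dr":[0,0,0]},{"travel":[0,0,0],"dr":[0,0,0]},{"travel":[0,0,0],"dr":[0,0,0]},{"travel":[0,0,0],"dr":[0,0,0]},{"travel":[0,0,0],"dr":[0,0,0]},{"travel":[0,0,0],"dr":[0,0,0]}]' 1
python3 - <<'E'
from plan import *
to(bed(RT,tT,[-.118,0,.024]),tool(RT,[0,-1,0]))
E
```

```text
time_s: 13.52
eef_pos: [0.5935, -0.0091, 0.137]
eef_rot: [-0.386, 0.922, -0.034, 0.022]
wrist_force: [1.2, 5.1, 0.1]
opening: 0.437
time_s: 14.1
eef_pos: [0.5926, -0.0103, 0.1338]
eef_rot: [-0.384, 0.922, -0.035, 0.021]
wrist_force: [0.0, 0.2, 0.5]
opening: 1.001
t 14.10 q [-0.583  0.502  1.613  0.68   1.493  0.842] pos [ 0.5926 -0.0103  0.1338] open 1.001 F [0.  0.2 0.5]
 travel(now axes, full scale) [-0.027 -0.04  -0.736] | after turn [ 0.037 -0.034 -0.736]
 dr(full scale) [ 0.008 -0.021 -2.985]
```

```bash
python3 -m handwheel '[{"travel":[0,-0.01,-0.08],"dr":[0,0,0]},{"travel":[0,-0.007,-0.13],"dr":[0,0,0]},{"travel":[0,-0.007,-0.13],"dr":[0,0,0]},{"travel":[0,-0.007,-0.13],"dr":[0,0,0]},{"travel":[0,-0.007,-0.13],"dr":[0,0,0]},{"travel":[0,-0.007,-0.13],"dr":[0,0,0]},{"travel":[0,-0.007,-0.08],"dr":[0,0,0]}]' 1
python3 -m handwheel '[{"travel":[0,0,0],"dr":[0,0,-0.15]},{"travel":[0,0,0],"dr":[0,0,-0.22]},{"travel":[0,0,0],"dr":[0,0,-0.22]},{"travel":[0,0,0],"dr":[0,0,-0.22]},{"travel":[0,0,0],"dr":[0,0,-0.22]},{"travel":[0,0,0],"dr":[0,0,-0.22]},{"travel":[0,0,0],"dr":[0,0,-0.22]},{"travel":[0,0,0],"dr":[0,0,-0.22]},{"travel":[0,0,0],"dr":[0,0,-0.22]},{"travel":[0,0,0],"dr":[0,0,-0.22]},{"travel":[0,0,0],"dr":[0,0,-0.22]},{"travel":[0,0,0],"dr":[0,0,-0.22]},{"travel":[0,0,0],"dr":[0,0,-0.22]},{"travel":[0,0,0],"dr":[0,0,-0.2]},{"travel":[0,0,0],"dr":[0,0,0]}]' 1
python3 - <<'E'
from plan import *
to(bed(RT,tT,[-.118,0,.025]),tool(RT,[0,-1,0]))
from bench import viewer
from fit import proj
import cv2
g=lambda n:cv2.cvtColor(viewer.camera(n),cv2.COLOR_RGB2BGR)
P=np.array([bed(RT,tT,np.array(v)) for x in(-.05,.05) for v in((x,-.031,.038),(x,.031,.038),(x,-.031,.01),(x,.031,.01),(x,-.027,0),(x,.027,0))])
o=[]
for n,x0,y0 in(("side",290,180),("top",265,110)):
    k=4;im=cv2.resize(g(n)[y0:y0+90,x0:x0+100],None,fx=k,fy=k,interpolation=cv2.INTER_CUBIC)
    for q in proj(n,P): cv2.circle(im,tuple(int(v) for v in (q-[x0,y0]+.5)*k),2,(0,0,255),-1)
    o.append(im)
cv2.imwrite("pics/g6.png",np.hstack(o))
E
```

```text
time_s: 14.68
eef_pos: [0.5825, -0.094, 0.2295]
eef_rot: [-0.385, 0.922, -0.035, 0.018]
wrist_force: [0.3, -0.9, -0.2]
opening: 1.0
time_s: 15.93
eef_pos: [0.583, -0.1027, 0.2398]
eef_rot: [-0.243, 0.655, 0.652, 0.295]
wrist_force: [0.2, -0.0, -1.2]
opening: 1.005
t 15.93 q [-0.71   0.422  1.479  0.625  1.726 -0.764] pos [ 0.583  -0.1027  0.2398] open 1.005 F [ 0.2 -0.  -1.2]
 travel(now axes, full scale) [-0.016 -0.023  0.201] | after turn [-0.018 -0.019  0.202]
 dr(full scale) [0.024 0.004 0.155]
```

View pics/g6.png

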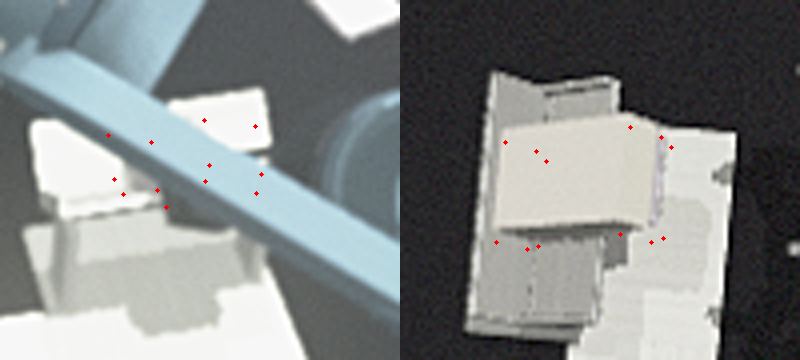

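```bash
python3 - <<'E'
from fit import *
from plan import RT,tT,bed,viewer if False else RT
E
cat > f2.py <<'E'
from fit import *
import plan as pl
from bench import viewer
im=viewer.camera("top");cv2.imwrite("pics/t2.png",cv2.cvtColor(im,cv2.COLOR_RGB2BGR))
G=grad("pics/t2.png")
E=samp([((-50,-31,38),(50,-31,38)),((50,-31,38),(50,31,38)),((50,31,38),(-50,31,38)),((-50,31,38),(-50,-31,38))])
def sc(p):
    c,s_=np.cos(p[2]),np.sin(p[2]);V=E.copy();V[:,0]=E[:,0]*c-E[:,1]*s_+p[0];V[:,1]=E[:,0]*s_+E[:,1]*c+p[1];V[:,2]+=p[3]
    q=proj("top",np.array(pl.tT+pl.RT.apply(pl.BO+pl.RB.apply(V))));return -map_coordinates(G,[q[:,1],q[:,0]],order=1).mean()
for zb in((-.0001,.0001),(-.006,.006)):
    r=differential_evolution(sc,[(-.012,.012),(-.02,.02),(-.1,.1),zb],seed=2,popsize=20);print(np.round(r.x,4),-r.fun)
E
python3 f2.py
```

```text
[ 0.0027 -0.0087 -0.0257  0.    ] 0.8175411209311088
[-0.0025 -0.0068 -0.0114  0.0053] 0.8175757493333243  File "<stdin>", line 2
    from plan import RT,tT,bed,viewer if False else RT
                                      ^^
SyntaxError: invalid syntax
```

```bash
python3 -m handwheel '[{"travel":[0,0.03,0],"dr":[0.024,0.004,0.155]},{"travel":[-0.01,0,0.1],"dr":[0,0,0]},{"travel":[0,0,0.12],"dr":[0,0,0]},{"travel":[0,0,0.12],"dr":[0,0,0]},{"travel":[0,0,0.1],"dr":[0,0,0]},{"travel":[0,0,0],"dr":[0,0,0]},{"travel":[0,0,0],"dr":[0,0,0]}]' 1
python3 - <<'E'
from plan import *
to(bed(RT,tT,[.002,-.008,.026]),tool(RT,[0,-1,0]))
E
```

```text
time_s: 16.67
eef_pos: [0.592, -0.0575, 0.1919]
eef_rot: [-0.263, 0.689, 0.616, 0.277]
wrist_force: [0.5, -0.9, -0.4]
opening: 0.998
t 16.67 q [-0.642  0.458  1.535  0.642  1.622 -0.657] pos [ 0.592  -0.0575  0.1919] open 0.998 F [ 0.5 -0.9 -0.4]
 travel(now axes, full scale) [-0.001 -0.003  0.56 ] | after turn [-0.002 -0.002  0.56 ]
 dr(full scale) [ 0.004  0.003 -0.058]
```

```bash
python3 -m handwheel '[{"travel":[0,0,0.08],"dr":[-0.02,0.003,-0.058]},{"travel":[0,0,0.12],"dr":[0,0,0]},{"travel":[0,0,0.12],"dr":[0,0,0]},{"travel":[0,0,0.12],"dr":[0,0,0]},{"travel":[0,0,0.08],"dr":[0,0,0]},{"travel":[0,0,0],"dr":[0,0,0]}]' 1
python3 - <<'E'
from plan import *
to(bed(RT,tT,[.002,-.008,.026]),tool(RT,[0,-1,0]))
E
```

```text
time_s: 17.17
eef_pos: [0.6008, -0.0069, 0.1399]
eef_rot: [-0.251, 0.683, 0.623, 0.286]
wrist_force: [-0.1, 0.2, -0.7]
opening: 1.003
t 17.17 q [-0.571  0.493  1.605  0.685  1.483 -0.7  ] pos [ 0.6008 -0.0069  0.1399] open 1.003 F [-0.1  0.2 -0.7]
 travel(now axes, full scale) [ 0.003 -0.035  0.073] | after turn [ 0.003 -0.034  0.074]
 dr(full scale) [ 0.041  0.009 -0.005]
```

```bash
python3 -m handwheel '[{"travel":[0.005,-0.03,0],"dr":[0.02,0.009,0]},{"travel":[0.005,-0.01,0.05],"dr":[0,0,0]},{"travel":[0,0,0.02],"dr":[0,0,0]},{"travel":[0,0,0],"dr":[0,0,0]}]' 1
python3 - <<'E'
from plan import *
to(bed(RT,tT,[.002,-.008,.026]),tool(RT,[0,-1,0]))
E
```

```text
time_s: 17.5
eef_pos: [0.5966, 0.0001, 0.1354]
eef_rot: [-0.255, 0.682, 0.624, 0.285]
wrist_force: [0.3, -0.3, -0.0]
opening: 1.003
t 17.50 q [-0.564  0.494  1.617  0.686  1.478 -0.703] pos [5.966e-01 1.000e-04 1.354e-01] open 1.003 F [ 0.3 -0.3 -0. ]
 travel(now axes, full scale) [-0.008 -0.002  0.021] | after turn [-0.008 -0.002  0.021]
 dr(full scale) [ 0.025  0.003 -0.005]
```

```bash
python3 -m handwheel '[{"travel":[0,0,0],"dr":[0,0,0]},{"travel":[0,0,0],"dr":[0,0,0]},{"travel":[0,0,0],"dr":[0,0,0]},{"travel":[0,0,0],"dr":[0,0,0]},{"travel":[0,0,0],"dr":[0,0,0]},{"travel":[0,0,0],"dr":[0,0,0]},{"travel":[0,0,0],"dr":[0,0,0]}]' -1
python3 - <<'E'
from plan import *
to(bed(RT,tT,[.002,-.008,.026]),tool(RT,[0,-1,0]))
E
```

```text
time_s: 18.08
eef_pos: [0.5971, -0.0013, 0.1366]
eef_rot: [-0.254, 0.682, 0.624, 0.285]
wrist_force: [-0.2, -0.4, -0.3]
opening: 0.719
t 18.08 q [-0.566  0.493  1.615  0.686  1.479 -0.703] pos [ 0.5971 -0.0013  0.1366] open 0.719 F [-0.2 -0.4 -0.3]
 travel(now axes, full scale) [-0.007 -0.007  0.033] | after turn [-0.007 -0.006  0.033]
 dr(full scale) [ 0.029  0.004 -0.004]
```

```bash
python3 -m handwheel '[{"travel":[0.04,0,-0.005],"dr":[0,0,0]},{"travel":[0.05,0,-0.006],"dr":[0,0,0]},{"travel":[0.05,0,-0.006],"dr":[0,0,0]},{"travel":[0.05,0,-0.006],"dr":[0,0,0]},{"travel":[0.06,0,-0.006],"dr":[0,0,0]},{"travel":[0,0,0],"dr":[0,0,0]}]' -1
python3 - <<'E'
from plan import *
to(bed(RT,tT,[.002,-.008,.026]),tool(RT,[0,-1,0]))
E
```

```text
time_s: 18.58
eef_pos: [0.5991, 0.0245, 0.1688]
eef_rot: [-0.254, 0.682, 0.624, 0.284]
wrist_force: [0.3, -0.8, -0.6]
opening: 0.715
t 18.58 q [-0.527  0.433  1.625  0.7    1.496 -0.644] pos [0.5991 0.0245 0.1688] open 0.715 F [ 0.3 -0.8 -0.6]
 travel(now axes, full scale) [-0.281 -0.006  0.064] | after turn [-0.281 -0.006  0.063]
 dr(full scale) [ 0.028  0.006 -0.005]
```

```bash
python3 -m handwheel '[{"travel":[0.1,0,-0.01],"dr":[0,0,0]},{"travel":[0.12,0,-0.02],"dr":[0,0,0]},{"travel":[0.12,0,-0.06],"dr":[0,0,0]},{"travel":[0.12,0,-0.12],"dr":[0,0,0]},{"travel":[0.12,0,-0.12],"dr":[0,0,0]},{"travel":[0.12,0,-0.12],"dr":[0,0,0]},{"travel":[0,0,0],"dr":[0,0,0]},{"travel":[0,0,0],"dr":[0,0,0]}]' -1
python3 - <<'E'
from plan import *
to(bed(RT,tT,[.002,-.008,.026]),tool(RT,[0,-1,0]))
from bench import viewer
import cv2
a=viewer.camera("side")[130:270,235:395];b=viewer.camera("top")[70:210,220:380]
cv2.imwrite("pics/g7.png",cv2.cvtColor(cv2.resize(np.hstack([a,b]),None,fx=2.5,fy=2.5,interpolation=cv2.INTER_CUBIC),cv2.COLOR_RGB2BGR))
E
```

```text
time_s: 19.25
eef_pos: [0.599, 0.059, 0.301]
eef_rot: [-0.255, 0.681, 0.625, 0.284]
wrist_force: [0.3, -0.0, -2.4]
opening: 0.72
t 19.25 q [-0.476  0.257  1.564  0.717  1.649 -0.456] pos [0.599 0.059 0.301] open 0.720 F [ 0.3 -0.  -2.4]
 travel(now axes, full scale) [-1.065  0.008  0.527] | after turn [-1.066  0.013  0.524]
 dr(full scale) [ 0.022  0.004 -0.001]
```

```bash
cat > ap.py <<'E'
from plan import *
RD=RT*Ro.from_matrix(np.diag([1.,-1,-1]))
def A(z): to(tT+RT.apply([-.055,.155,z]),RD)
E
python3 -c "
from ap import *
A(.2)"
```

```text
t 19.35 q [-0.476  0.259  1.564  0.718  1.648 -0.457] pos [0.5991 0.0588 0.3003] open 0.721 F [ 0.4  0.1 -1.8]
 travel(now axes, full scale) [-1.072 -1.071 -0.135] | after turn [-0.845 -1.074  0.669]
 dr(full scale) [ 0.02  -1.497 -0.01 ]
```

```bash
python3 -m handwheel '[{"travel":[0,-0.08,-0.01],"dr":[0.002,-0.15,0]},{"travel":[0,-0.12,-0.01],"dr":[0.002,-0.17,0]},{"travel":[0,-0.12,-0.01],"dr":[0.002,-0.17,0]},{"travel":[0,-0.12,-0.01],"dr":[0.002,-0.17,0]},{"travel":[0,-0.12,-0.01],"dr":[0.002,-0.17,0]},{"travel":[0,-0.12,-0.01],"dr":[0.002,-0.17,0]},{"travel":[0,-0.12,-0.01],"dr":[0.002,-0.17,0]},{"travel":[0,-0.12,-0.01],"dr":[0.002,-0.17,0]},{"travel":[0,-0.12,-0.01],"dr":[0.002,-0.17,0]},{"travel":[-0.1,-0.06,0],"dr":[0,0,0]},{"travel":[-0.15,0,0],"dr":[0,0,0]},{"travel":[-0.15,0,0],"dr":[0,0,0]},{"travel":[-0.15,0,0],"dr":[0,0,0]},{"travel":[-0.15,0,0],"dr":[0,0,0]},{"travel":[-0.1,0,0],"dr":[0,0,0]},{"travel":[0,0,0],"dr":[0,0,0]}]' -1
python3 - <<'E'
from ap import *
A(.2)
from bench import viewer
import cv2
a=viewer.camera("side")[160:300,235:395];b=viewer.camera("top")[110:250,250:410]
cv2.imwrite("pics/g8.png",cv2.cvtColor(cv2.resize(np.hstack([a,b]),None,fx=2.5,fy=2.5,interpolation=cv2.INTER_CUBIC),cv2.COLOR_RGB2BGR))
E
```

```text
time_s: 20.68
eef_pos: [0.4044, -0.0485, 0.2929]
eef_rot: [-0.007, 0.733, 0.68, -0.026]
wrist_force: [0.1, -0.8, -1.7]
opening: 0.721
t 20.68 q [-0.38  -0.233  1.888 -0.041  1.521 -0.302] pos [ 0.4044 -0.0485  0.2929] open 0.721 F [ 0.1 -0.8 -1.7]
 travel(now axes, full scale) [-0.011  0.19   0.612] | after turn [-0.028  0.163  0.619]
 dr(full scale) [-0.085  0.055  0.009]
```

View pics/g8.png

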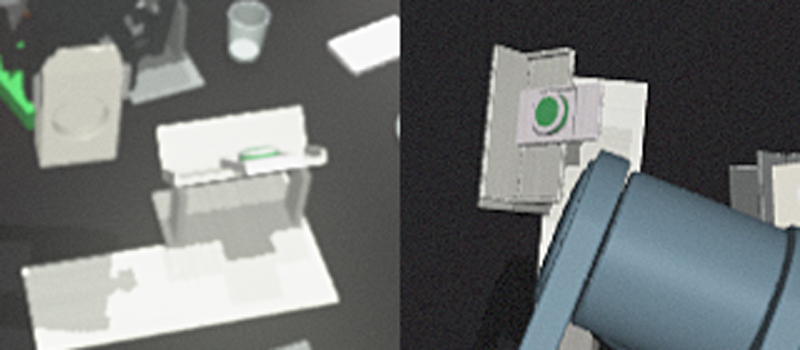

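The top crop shows the upturned cover in the tray with the glass (green disc, 550,113) centred on it. The side crop shows the block held empty, its well visible at (80,118). Next I lower the block onto the apron.

```bash
python3 -m handwheel '[{"travel":[0,0.06,0.05],"dr":[-0.04,0.03,0.005]},{"travel":[0,0.06,0.12],"dr":[-0.04,0.03,0]},{"travel":[0,0.05,0.14],"dr":[0,0,0]},{"travel":[0,0,0.14],"dr":[0,0,0]},{"travel":[0,0,0.14],"dr":[0,0,0]},{"travel":[0,0,0.14],"dr":[0,0,0]},{"travel":[0,0,0.14],"dr":[0,0,0]},{"travel":[0,0,0.12],"dr":[0,0,0]},{"travel":[0,0,0.1],"dr":[0,0,0]},{"travel":[0,0,0],"dr":[0,0,0]},{"travel":[0,0,0],"dr":[0,0,0]}]' -1
python3 -c "
from ap import *
A(.059)"
```

```text
time_s: 21.7
eef_pos: [0.4279, -0.0343, 0.1174]
eef_rot: [-0.008, 0.731, 0.683, 0.003]
wrist_force: [-0.6, 0.1, -1.1]
opening: 0.717
t 21.70 q [-0.367  0.     2.055  0.014  1.099 -0.306] pos [ 0.4279 -0.0343  0.1174] open 0.717 F [-0.6  0.1 -1.1]
 travel(now axes, full scale) [-0.141  0.016  0.387] | after turn [-0.135  0.014  0.39 ]
 dr(full scale) [-0.016 -0.029  0.023]
```

```bash
python3 -m handwheel '[{"travel":[-0.07,0.008,0.05],"dr":[-0.016,-0.029,0.023]},{"travel":[-0.07,0.008,0.08],"dr":[0,0,0]},{"travel":[0,0,0.08],"dr":[0,0,0]},{"travel":[0,0,0.06],"dr":[0,0,0]},{"travel":[0,0,0],"dr":[0,0,0]}]' -1
python3 -c "
from ap import *
A(.059)"
```

```text
time_s: 22.12
eef_pos: [0.4322, -0.054, 0.0798]
eef_rot: [0.003, 0.734, 0.68, 0.002]
wrist_force: [-1.1, 0.1, -1.5]
opening: 0.722
t 22.12 q [-3.990e-01  7.300e-02  2.073e+00  1.000e-03  9.890e-01 -3.230e-01] pos [ 0.4322 -0.054   0.0798] open 0.722 F [-1.1  0.1 -1.5]
 travel(now axes, full scale) [-0.006 -0.026  0.138] | after turn [-0.006 -0.025  0.139]
 dr(full scale) [0.012 0.002 0.006]
```

```bash
python3 -m handwheel '[{"travel":[0,-0.02,0.04],"dr":[0.012,0.002,0.006]},{"travel":[0,0,0.04],"dr":[0,0,0]},{"travel":[0,0,0.03],"dr":[0,0,0]}]' -1
python3 -m handwheel '[{"travel":[0,0,0.03],"dr":[0,0,0]}]' -1
python3 -c "
from ap import *
A(.059)"
```

```text
time_s: 22.37
eef_pos: [0.4312, -0.0537, 0.0648]
eef_rot: [0.002, 0.734, 0.679, 0.001]
wrist_force: [1.0, 0.1, -2.0]
opening: 0.719
time_s: 22.45
eef_pos: [0.4311, -0.0536, 0.0606]
eef_rot: [0.001, 0.734, 0.679, 0.001]
wrist_force: [-33.2, 3.8, 74.3]
opening: 0.72
t 22.45 q [-0.398  0.112  2.081 -0.     0.946 -0.32 ] pos [ 0.4311 -0.0536  0.0606] open 0.720 F [-33.2   3.8  74.3]
 travel(now axes, full scale) [-0.008 -0.017  0.011] | after turn [-0.008 -0.017  0.011]
 dr(full scale) [0.006 0.002 0.003]
```

Contact, with a hard touch of 74 N that stayed below the limit. I let it relax, then release.

```bash
python3 -m handwheel '[{"travel":[0,0,0],"dr":[0,0,0]},{"travel":[0,0,0],"dr":[0,0,0]}]' -1
python3 -m handwheel '[{"travel":[0,0,0],"dr":[0,0,0]},{"travel":[0,0,0],"dr":[0,0,0]},{"travel":[0,0,0],"dr":[0,0,0]},{"travel":[0,0,0],"dr":[0,0,0]},{"travel":[0,0,0],"dr":[0,0,0]}]' 1
python3 -m handwheel '[{"travel":[0,0,-0.05],"dr":[0,0,0]},{"travel":[0,0,-0.1],"dr":[0,0,0]},{"travel":[0,0,-0.15],"dr":[0,0,0]},{"travel":[0,0,-0.15],"dr":[0,0,0]},{"travel":[0,0,-0.15],"dr":[0,0,0]},{"travel":[0,0,-0.2],"dr":[0,0,0]},{"travel":[0,0,-0.2],"dr":[0,0,0]},{"travel":[0,0,-0.2],"dr":[0,0,0]},{"travel":[-0.2,0,0],"dr":[0,0,0]},{"travel":[-0.2,0,0],"dr":[0,0,0]},{"travel":[-0.2,0,0],"dr":[0,0,0]},{"travel":[-0.2,0,0],"dr":[0,0,0]},{"travel":[-0.2,0,0],"dr":[0,0,0]},{"travel":[-0.2,0,0],"dr":[0,0,0]},{"travel":[-0.2,0,0],"dr":[0,0,0]},{"travel":[0,0,0],"dr":[0,0,0]},{"travel":[0,0,0],"dr":[0,0,0]},{"travel":[0,0,0],"dr":[0,0,0]}]' 1
python3 - <<'E'
from ap import *
A(.059)
from bench import viewer
import cv2
a=viewer.camera("side")[160:300,235:395];b=viewer.camera("top")[110:250,250:410]
cv2.imwrite("pics/g9.png",cv2.cvtColor(cv2.resize(np.hstack([a,b]),None,fx=2.5,fy=2.5,interpolation=cv2.INTER_CUBIC),cv2.COLOR_RGB2BGR))
from fit import proj
P=np.array([tT+RT.apply([x,y,z]) for x,y,z in((-.05,.124,.106),(-.05,.186,.106),(-.05,.124,.006),(-.05,.186,.006))])
print(np.round((proj("side",P)-[235,160])*2.5).tolist(),np.round((proj("top",P)-[250,110])*2.5+[400,0]).tolist())
E
```

```text
time_s: 22.62
eef_pos: [0.4314, -0.0537, 0.061]
eef_rot: [0.002, 0.734, 0.679, 0.0]
wrist_force: [0.4, -0.7, -1.6]
opening: 0.721
time_s: 23.03
eef_pos: [0.4324, -0.0539, 0.0613]
eef_rot: [0.002, 0.734, 0.679, 0.001]
wrist_force: [-0.3, 0.5, -0.3]
opening: 1.002
time_s: 24.53
eef_pos: [0.4132, -0.271, 0.2626]
eef_rot: [0.007, 0.733, 0.681, 0.002]
wrist_force: [-0.1, 0.1, 0.6]
opening: 1.004
t 24.53 q [-0.823 -0.042  1.779  0.003  1.389 -0.75 ] pos [ 0.4132 -0.271   0.2626] open 1.004 F [-0.1  0.1  0.6]
 travel(now axes, full scale) [ 1.456 -0.022  1.346] | after turn [ 1.446 -0.014  1.358]
 dr(full scale) [0.025 0.015 0.012]
[[137.0, 233.0], [71.0, 243.0], [134.0, 294.0], [72.0, 304.0]] [[597.0, 255.0], [591.0, 318.0], [587.0, 260.0], [582.0, 318.0]]
```

View pics/g9.png

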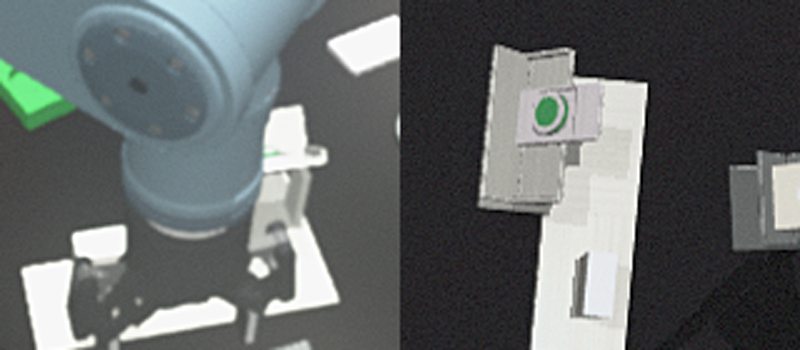

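The block stands on the apron at (595,285) in the top crop, and the cover with the glass is in the tray at (555,113). The arm is clear, so I hand in.

```bash
python3 -c "
from bench import ctrl
print(ctrl.hand_in()); print(ctrl.get_obs()['time_s'])"
```

```text
the job is handed in; nothing more can be done
None
the job is handed in; nothing more can be done
```

I handed the job in at about 24.6 s, and it looks complete; hand-in gave no verdict.

I pinched block and cover together (37 mm opening), lifted and rolled them 180°, and pressed them onto the tray bed and lip. I then regripped the block alone by its 62 mm sides, lifted it off along the bed normal and stood it on end on the apron.

**Last checks:** The final top picture shows the upturned cover on the bed with its lower end at the lip and the glass in its pan. The block stands alone on the apron within a few mm of the predicted pixels. The arm is clear, with about 0 N at the wrist.

**Where the checks disagreed or were weak:**
- **Bed contact:** it came 3–5 mm higher than my fitted poses predicted. The cause is unexplained; calibration error is my guess.
- **Cover position:** the stack sat about 8 mm sideways on the tray, inside the 48 mm allowed. I did not re-measure the cover after lifting the block, only judged it from the pictures.
- **Wrist force:** setting the block down gave a short spike of about 81 N, under the 120 N limit. I did not measure how much of it counts against the 40 N limit on the arm or gripper body; the contact was through the block held in the fingers.

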